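# Snap open the larger folding recipe stand

### The job

Two folding recipe stands lie folded on the counter. Open the larger one: swing its wire back up and over until it has snapped fully open, leaning back against its stop, with the base still standing flat about where it was. Leave the small stand folded and where it is.

Things in the scene. Friction and masses are not known exactly. Their poses are not given: they have to be found in the camera images.
- large_stand: base of the larger folding stand: loose wooden board, 0.85 kg, on rubber feet. Origin on the counter, own z up; board x -55 to +85 mm, y -95 to +95 mm, top at 12 mm, with a lip along the front (-x) edge up to 18 mm. The wire back's hinge line runs along own y at x = +35, z = 42 mm, between steel lugs at y = +-88 mm (tops at 51 mm); a spring strut by the +y lug tops 65 mm
- large_back (a joint): angle of the larger stand's steel-wire back (rad): 0 = folded level, pointing to the base's own -x (roughly towards the robot); grows as it swings up; 1.57 upright; 1.9 fully open on its stop, leaning to the base's +x. An over-centre spring and its weight pull it to 0 below about 1.2 and push it to 1.9 beyond; lifting takes about 2 N at the bar
- large_bar (a point): middle of the end bar of the larger stand's wire back: round steel, 8 mm thick, 160 mm long along own y, 160 mm from the hinge line. Folded: centre 42 mm above the counter, 70 mm beyond the base's front edge. Side wires at y = +-80 mm, a cross wire 56 mm from the hinge, else open. Pinched from above across its thickness it turns between the pads, so the tool can stay vertical
- small_bar (a point): middle of the free end bar of the small stand, to be left alone: same make, base 90 by 120 mm, wire back 90 mm wide and 100 mm long, folded, the bar 42 mm above the counter and 40 mm beyond its base's front edge; its base reaches 130 mm behind the bar

How it is judged:
By the outcome, as a careful person would: the job done as asked, in the order asked, and still so for the second after the job is handed in, with the robot touching nothing.
It also fails if it takes over 40 s, if anything falls off the work surface, if the arm or the gripper's body presses on something with over 40 N, if the wrist force passes 120 N, or if a joint passes its speed limit or range.

### The arm

A 7-joint arm with a two-finger parallel gripper is mounted at the origin on the work surface. World frame = base frame: x ahead of the robot, y to its left, z up, the work surface at z = 0. Lengths are in m, angles in rad, forces in N, time in s.
With the tool pointing down it reaches from about 0.4 to 0.85 m from the base axis. Payload 4.4 kg.
Tool frame: the origin (TCP) lies at the very end of the fingers, on their centre line; the grasp point (between the pads) lies 19 mm behind it; z points along the fingers, y is the direction in which the jaws open and shut (so a half turn about z gives the same grasp; the last joint's range is limited). The gripper opens to 94 mm and grips with 3 to 60 N. Pads are 16 mm wide; open, the fingers measure 119 mm over their backs; the gripper's body (75 mm by 177 mm) begins 78 mm behind the grasp point.
Start: joints at [1.104, 0.628, 0.038, 1.517, -0.027, 0.996, -0.02], TCP at [0.254, -0.598, 0.205] pointing down, gripper open.
Joint ranges: [-3.06, 3.06], [-0.37, 2.12], [-1.25, 1.32], [0.18, 2.47], [-1.1, 4.24], [0.23, 1.98], [-2.94, 2.94]. Speed limits (rad/s): [2.57, 2.57, 3.14, 3.14, 3.14, 3.14, 3.14].

### API

Orientations are given as a unit quaternion [x, y, z, w].
In Python, from plant import get_obs, read_camera, ticket gives the robot as it stands. The module is installed in compiled form; this text tells all that it offers.
- The arm moves only by the tool move_arm, never from a script. Its arguments are lists of equal length, an entry for each row: "delta_pos": the shift along the world's x, y, z in m, a list of three; "twist": the turn, a rotation vector about the world's x, y, z in degrees, a list of three. In form: {"delta_pos": [[tx, ty, tz], ...], "twist": [[ax, ay, az], ...]}. A call has 1 to 5 rows; each row is the pose to reach, as a shift and turn from the pose commanded when the call began; what a row does not reach only later rows make up. A row lasts 1/12 s, in which the tool goes at most 41.7 mm and 7.16 degrees, less where a joint would pass 70% of its speed; a pose out of reach is approached as far as the arm can. A call with a gripper value outside its range is refused whole. "claw" is the finger opening in m, from 0 to 0.094, set as the call begins (left out, the last holds). The fingers move at their own pace and stop on an object; the grip force is fixed at half the most. Time passes only in rows, so rows that repeat a pose let the fingers close. It gives the time, the measured TCP pose, the force and the opening at its end, in the units of the state.
- get_obs(): the state, without advancing time (a new reading comes with each control period).
- read_camera(name): name is "side" or "top"; returns a dict with "color" (420x560x3 uint8, red, green, blue), "range_z" (420x560 float32, m along the optical axis (not along the pixel's ray), 0 where there is no reading), "fx", "fy", "cx", "cy" (pixels), "R" (3x3) and "t" (3): a world point X has camera coordinates R X + t. Camera axes: x right, y down, z forward; pixel columns grow to the right and rows downward; lengths in m; the calibration is good to about 2 mm. A picture is of the moment at which its call begins.
- ticket.sign_off(): hands the job in, once; it reports no verdict.
The state is a dict: "clock": time; "qpos": joint angles; "dq": joint speeds; "joint_efforts": joint torques, N m; "tcp_pos": TCP position; "ee_rot": TCP orientation; "force": force on the tool from outside, world axes, zero at the start; "torque": the same for the moment, N m; "finger_gap": finger opening in m.
Only numpy, scipy, OpenCV 4.12 (cv2) and the standard library are available. Lean on these libraries where they do the work, as an engineer would, in place of code of your own. Each camera call takes 0.05 s, during which the arm holds its last target.

## Working session

There is one attempt and no reset: what is moved stays moved. The work goes in short steps, Python scripts to look and compute and a tool call to move; the robot and the scene stay as the last step left them, time stands still between calls to the robot, and variables do not carry over. Pictures are saved under pics/ and viewed, and the job is handed in when it is done.

Besides the shell and the picture viewer there is one more tool, called in YAML: its name, and indented under it one key for each argument. move_arm: Moves the arm, as the interface text tells. Its arguments: {"type":"object","properties":{"delta_pos":{"type":"array"},"twist":{"type":"array"},"claw":{"type":"number"}},"required":["delta_pos","twist"]}

```bash
mkdir -p pics; python3 - <<'E'
from plant import get_obs, read_camera
import cv2,numpy as np
o=get_obs();print({k:np.round(v,3) for k,v in o.items()})
for n in("top","side"):
    c=read_camera(n);cv2.imwrite(f"pics/{n}0.png",c["color"][:,:,::-1]);np.savez(f"{n}0.npz",**c)
    print(n,c["fx"],c["cx"],c["cy"],c["R"].round(3).tolist(),c["t"])
E
```

```text
{'clock': np.float64(0.0), 'qpos': array([ 1.104,  0.629,  0.038,  1.518, -0.027,  0.996, -0.02 ]), 'dq': array([ 0.001, -0.   , -0.001, -0.   , -0.001, -0.001,  0.002]), 'joint_efforts': array([ 0.0000e+00, -5.4973e+01,  1.1430e+00, -1.8663e+01, -5.2000e-02,
        2.4000e-02,  0.0000e+00]), 'tcp_pos': array([ 0.253, -0.598,  0.205]), 'ee_rot': array([ 0.98 ,  0.199, -0.   , -0.001]), 'force': array([0.402, 1.11 , 0.47 ]), 'torque': array([0.028, 0.022, 0.016]), 'finger_gap': np.float64(0.094)}
top 503.3487950420186 285.280046648426 202.3943022792228 [[0.027, -0.999, 0.028], [-0.985, -0.032, -0.167], [0.168, -0.023, -0.986]] [-0.05597309  0.52431651  1.01163226]
side 422.7421180032747 277.510108456782 216.2080420187093 [[-0.779, -0.627, 0.015], [-0.446, 0.537, -0.716], [0.44, -0.565, -0.698]] [0.39640109 0.2883762  0.73445903]
```

View pics/top0.png

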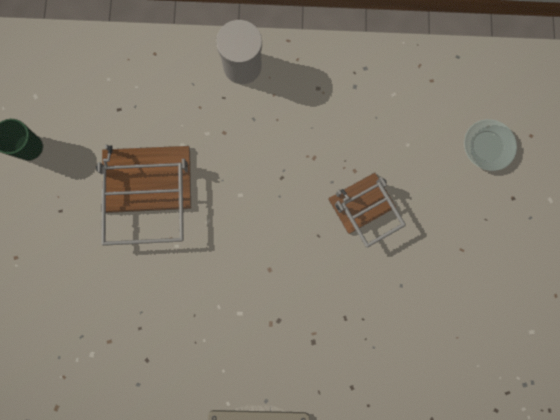

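View pics/side0.png

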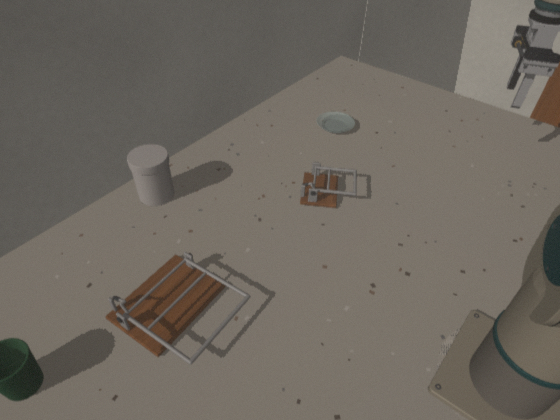

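The top view shows the large stand at the left, with its end bar running from about (103,244) to (182,240). The small stand is around (370,210). In the side view the large bar runs from (192,356) to (248,296).

```bash
cat >h.py <<'E'
import numpy as np
def ray(c,u,v,z):
    d=np.array([(u-c["cx"])/c["fx"],(v-c["cy"])/c["fy"],1.]);R=c["R"]
    o=-R.T@c["t"];w=R.T@d
    return o+w*(z-o[2])/w[2]
E
python3 - <<'E'
import numpy as np,cv2
from h import ray
t=np.load("top0.npz");s=np.load("side0.npz")
for c,n,P in((t,"top",[(103,244,.042),(182,240,.042),(104,167,.042),(181,164,.042),(104,192,.042),(181,190,.042),(109,149,.065),(366,245,.042),(404,224,.042)]),(s,"side",[(192,356,.042),(248,296,.042)])):
    for u,v,z in P: print(n,u,v,ray(c,u,v,z).round(4))
# wood corners
hsv=cv2.cvtColor(t["color"],cv2.COLOR_RGB2HSV)
m=((hsv[...,1]>110)&(hsv[...,0]<20)).astype(np.uint8);m[:100]=0;m[:,230:]=0
m=cv2.morphologyEx(m,cv2.MORPH_CLOSE,np.ones((7,7)))
r=cv2.minAreaRect(np.argwhere(m)[:,::-1].astype(np.float32));b=cv2.boxPoints(r);print(b)
P=np.array([ray(t,*q,.012) for q in b]);print(P.round(4),[np.linalg.norm(P[i]-P[i-1]).round(3) for i in range(4)])
im=cv2.resize(t["color"][120:270,70:230,::-1],None,fx=5,fy=4*1,interpolation=cv2.INTER_CUBIC)
im=cv2.resize(t["color"][130:260,80:220,::-1],None,fx=4,fy=4,interpolation=cv2.INTER_CUBIC);cv2.imwrite("pics/crop0.png",im)
E
```

```text
top 103 244 [0.4275 0.3317 0.042 ]
top 182 240 [0.4406 0.1708 0.042 ]
top 104 167 [0.5896 0.3438 0.042 ]
top 181 164 [0.6017 0.1828 0.042 ]
top 104 192 [0.5361 0.3391 0.042 ]
top 181 190 [0.5456 0.1794 0.042 ]
top 109 149 [0.6229 0.3289 0.065 ]
top 366 245 [ 0.4416 -0.2112  0.042 ]
top 404 224 [ 0.4882 -0.2914  0.042 ]
side 192 356 [0.4364 0.322  0.042 ]
side 248 296 [0.4443 0.1707 0.042 ]
[[102.6434  149.86783]
 [187.88031 145.60599]
 [190.95013 207.0025 ]
 [105.71323 211.26434]]
[[0.6348 0.3604 0.012 ]
 [0.6509 0.1761 0.012 ]
 [0.5148 0.1614 0.012 ]
 [0.4998 0.3421 0.012 ]] [np.float64(0.136), np.float64(0.185), np.float64(0.137), np.float64(0.181)]
```

View pics/crop0.png

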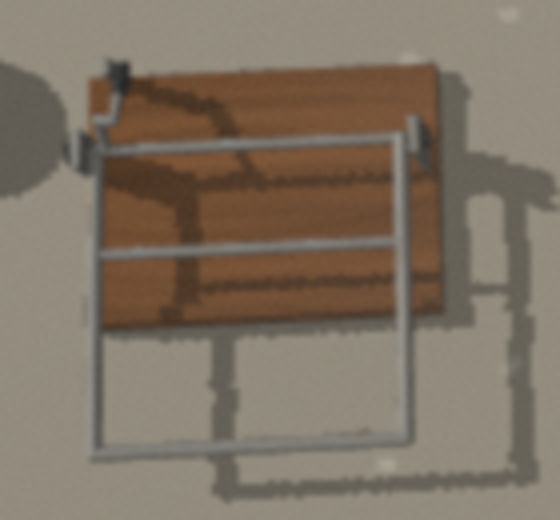

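Both views agree on the bar. Its centre is about (0.438, 0.249), yaw is about +4.7°, length 0.161 (expected 0.160), and hinge distance 0.162. The jaws must open along x', so the tool turns about +72°. I'll swing over there staying high.

move_arm:
  delta_pos:
    - [0.02,0.035,0]
    - [0.04,0.07,0]
    - [0.06,0.105,0]
    - [0.08,0.14,0]
    - [0.1,0.175,0]
  twist:
    - [0,0,7]
    - [0,0,14]
    - [0,0,21]
    - [0,0,28]
    - [0,0,35]
  claw: 0.06

```text
clock: 0.52
tcp_pos: [0.354, -0.4216, 0.2052]
ee_rot: [0.873, 0.487, -0.0, -0.0]
force: [0.7, -0.2, -0.5]
finger_gap: 0.0645
```

move_arm:
  delta_pos:
    - [0.018,0.037,0]
    - [0.036,0.074,0]
    - [0.054,0.111,0]
    - [0.072,0.148,0]
    - [0.09,0.185,0]
  twist:
    - [0,0,7]
    - [0,0,14]
    - [0,0,21]
    - [0,0,28]
    - [0,0,35]

```text
clock: 0.93
tcp_pos: [0.4438, -0.2366, 0.2054]
ee_rot: [0.687, 0.727, -0.0, -0.0]
force: [0.4, -0.3, 0.3]
finger_gap: 0.0598
```

move_arm:
  delta_pos:
    - [0.01,0.04,0]
    - [0.02,0.08,0]
    - [0.025,0.12,0]
    - [0.03,0.16,0]
    - [0.03,0.2,0]
  twist:
    - [0,0,1.5]
    - [0,0,1.5]
    - [0,0,1.5]
    - [0,0,1.5]
    - [0,0,1.5]

```text
clock: 1.35
tcp_pos: [0.4741, -0.0364, 0.2054]
ee_rot: [0.679, 0.734, 0.0, 0.0]
force: [0.1, 1.0, 0.2]
finger_gap: 0.0596
```

move_arm:
  delta_pos:
    - [0,0.04,0]
    - [0,0.08,0]
    - [0,0.12,0]
    - [0,0.16,0]
    - [0,0.2,0]
  twist:
    - [0,0,0]
    - [0,0,0]
    - [0,0,0]
    - [0,0,0]
    - [0,0,0]

```text
clock: 1.77
tcp_pos: [0.4731, 0.1632, 0.2053]
ee_rot: [0.679, 0.734, -0.0, -0.0]
force: [1.0, 0.1, 0.6]
finger_gap: 0.0601
```

```bash
python3 - <<'E'
from plant import get_obs
import numpy as np
from scipy.spatial.transform import Rotation as R
o=get_obs();y=R.from_quat(o["ee_rot"]).as_matrix();print(o["clock"],o["tcp_pos"],o["qpos"].round(2),o["force"].round(1),np.degrees(np.arctan2(y[1,1],y[0,1])),y[:,2].round(3),o["finger_gap"])
E
```

```text
1.7667 [0.4730867  0.16323158 0.20534689] [-0.12  0.44 -0.38  1.92  0.22  0.83 -0.54] [1.  0.1 0.6] 4.455807995479316 [-0. -0. -1.] 0.06005046064887783
```

move_arm:
  delta_pos:
    - [-0.01,0.03,-0.02]
    - [-0.02,0.055,-0.045]
    - [-0.03,0.075,-0.075]
    - [-0.035,0.086,-0.105]
    - [-0.035,0.086,-0.105]
  twist:
    - [0,0,0]
    - [0,0,0]
    - [0,0,0]
    - [0,0,0]
    - [0,0,0]

```text
clock: 2.18
tcp_pos: [0.4337, 0.2487, 0.0962]
ee_rot: [0.677, 0.736, -0.004, -0.002]
force: [0.6, -0.1, 0.4]
finger_gap: 0.0596
```

```bash
python3 - <<'E'
from plant import get_obs, read_camera
import cv2,numpy as np
print(get_obs()["tcp_pos"])
a=[cv2.resize(read_camera(n)["color"][s][:,:,::-1],(390,390)) for n,s in(("top",np.s_[130:270,80:220]),("side",np.s_[230:400,110:280]))]
cv2.imwrite("pics/pre.png",np.hstack(a))
E
```

```text
[0.43373301 0.24865777 0.0961574 ]
```

View pics/pre.png

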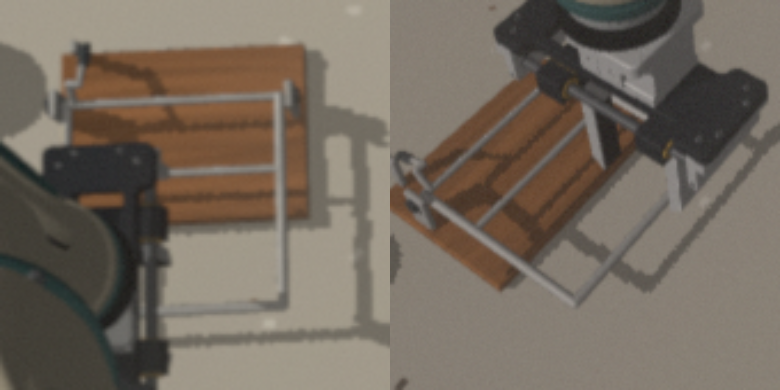

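The gripper sits above the bar with the jaws either side of it. Descending.

move_arm:
  delta_pos:
    - [0,0,-0.025]
    - [0,0,-0.05]
    - [0,0,-0.07]
    - [0,0,-0.077]
    - [0,0,-0.077]
  twist:
    - [0,0,0]
    - [0,0,0]
    - [0,0,0]
    - [0,0,0]
    - [0,0,0]

```text
clock: 2.7
tcp_pos: [0.4395, 0.2461, 0.0237]
ee_rot: [0.68, 0.733, -0.0, 0.0]
force: [-0.1, 0.3, -0.0]
finger_gap: 0.0603
```

```bash
python3 - <<'E'
from plant import get_obs, read_camera
import cv2,numpy as np
print(get_obs()["tcp_pos"],get_obs()["force"])
a=[cv2.resize(read_camera(n)["color"][s][:,:,::-1],(390,390)) for n,s in(("top",np.s_[130:270,80:220]),("side",np.s_[230:400,110:280]))]
cv2.imwrite("pics/down.png",np.hstack(a))
E
```

```text
[0.43951689 0.24613814 0.02366393] [-0.07772663  0.31740776 -0.04701029]
```

View pics/down.png

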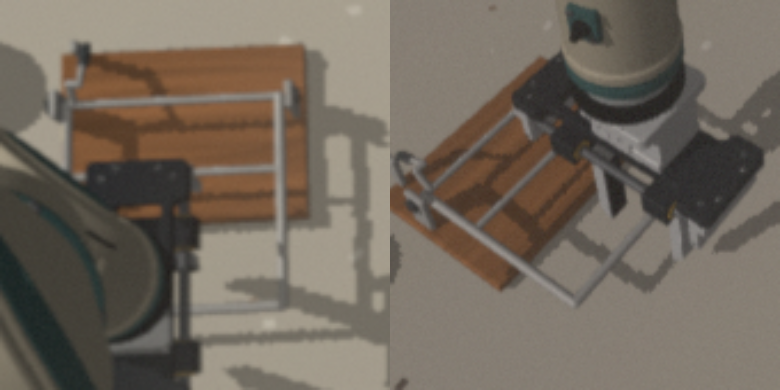

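The fingers straddle the bar, so I'll close and check the gap against 8 mm.

move_arm:
  delta_pos:
    - [0,0,0]
    - [0,0,0]
    - [0,0,0]
    - [0,0,0]
    - [0,0,0]
  twist:
    - [0,0,0]
    - [0,0,0]
    - [0,0,0]
    - [0,0,0]
    - [0,0,0]
  claw: 0.0

```text
clock: 3.22
tcp_pos: [0.4388, 0.2476, 0.0239]
ee_rot: [0.679, 0.734, 0.0, 0.0]
force: [-0.7, 0.3, -0.4]
finger_gap: 0.0301
```

move_arm:
  delta_pos:
    - [0,0,0]
    - [0,0,0]
    - [0,0,0]
  twist:
    - [0,0,0]
    - [0,0,0]
    - [0,0,0]

```text
clock: 3.47
tcp_pos: [0.4386, 0.2475, 0.0235]
ee_rot: [0.679, 0.734, -0.0, -0.0]
force: [1.0, 0.5, 0.1]
finger_gap: 0.0102
```

move_arm:
  delta_pos:
    - [0,0,0]
    - [0,0,0]
    - [0,0,0]
    - [0,0,0]
  twist:
    - [0,0,0]
    - [0,0,0]
    - [0,0,0]
    - [0,0,0]

```text
clock: 3.8
tcp_pos: [0.4386, 0.2475, 0.0234]
ee_rot: [0.679, 0.734, -0.0, -0.0]
force: [-0.5, 0.4, -0.1]
finger_gap: 0.0071
```

```bash
python3 - <<'E'
import numpy as np
from plant import get_obs
o=get_obs();print(o["tcp_pos"],o["finger_gap"],o["force"])
a=np.radians(4.7);prev=0
for th in np.arange(0.1,1.95,.1):
    d=.16*(1-np.cos(th));print(round(th,2),np.round([d*np.cos(a),d*np.sin(a),.16*np.sin(th)],4))
E
```

```text
[0.43859332 0.24752982 0.02344269] 0.007078769914260185 [-0.48267422  0.41857239 -0.12649016]
0.1 [0.0008 0.0001 0.016 ]
0.2 [0.0032 0.0003 0.0318]
0.3 [0.0071 0.0006 0.0473]
0.4 [0.0126 0.001  0.0623]
0.5 [0.0195 0.0016 0.0767]
0.6 [0.0279 0.0023 0.0903]
0.7 [0.0375 0.0031 0.1031]
0.8 [0.0484 0.004  0.1148]
0.9 [0.0603 0.005  0.1253]
1.0 [0.0733 0.006  0.1346]
1.1 [0.0871 0.0072 0.1426]
1.2 [0.1017 0.0084 0.1491]
1.3 [0.1168 0.0096 0.1542]
1.4 [0.1324 0.0109 0.1577]
1.5 [0.1482 0.0122 0.1596]
1.6 [0.1641 0.0135 0.1599]
1.7 [0.18   0.0148 0.1587]
1.8 [0.1957 0.0161 0.1558]
1.9 [0.211  0.0173 0.1514]
```

The gap has stopped at about 7–8 mm, so the bar is gripped. Now following the arc at 0.1 rad per row.

move_arm:
  delta_pos:
    - [0.001,0,0.016]
    - [0.003,0,0.032]
    - [0.007,0.001,0.047]
    - [0.0125,0.001,0.062]
    - [0.0195,0.0015,0.077]
  twist:
    - [0,0,0]
    - [0,0,0]
    - [0,0,0]
    - [0,0,0]
    - [0,0,0]

```text
clock: 4.22
tcp_pos: [0.4573, 0.2488, 0.1007]
ee_rot: [0.679, 0.734, -0.001, -0.0]
force: [2.9, 1.2, -5.6]
finger_gap: 0.0067
```

move_arm:
  delta_pos:
    - [0,0,0]
  twist:
    - [0,0,0]

```text
clock: 4.3
tcp_pos: [0.4587, 0.2491, 0.1022]
ee_rot: [0.679, 0.734, 0.0, 0.0]
force: [-1.5, -0.1, -1.5]
finger_gap: 0.0069
```

```bash
python3 - <<'E'
from plant import get_obs, read_camera
import cv2,numpy as np
print(get_obs()["tcp_pos"],get_obs()["force"],get_obs()["finger_gap"])
a=[cv2.resize(read_camera(n)["color"][s][:,:,::-1],(390,390)) for n,s in(("top",np.s_[130:270,80:220]),("side",np.s_[200:370,110:280]))]
cv2.imwrite("pics/lift1.png",np.hstack(a))
E
```

```text
[0.45866586 0.24908825 0.10220762] [-1.54230825 -0.11259307 -1.51686769] 0.00692274477325404
```

View pics/lift1.png

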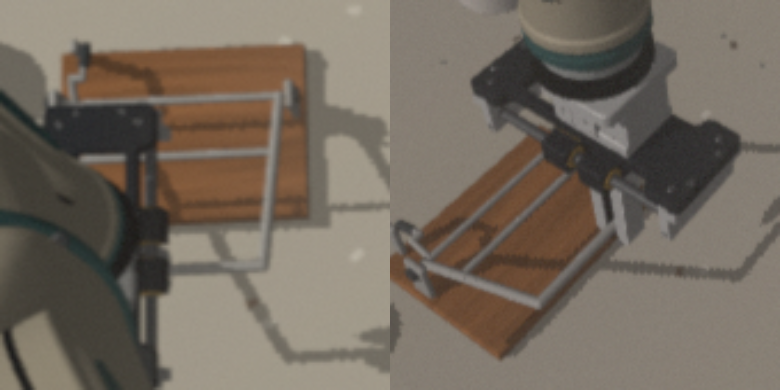

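The base hasn't moved and the wire back is lifting, with forces of about 2 N. Continuing.

move_arm:
  delta_pos:
    - [0.0085,0.0005,0.0135]
    - [0.018,0.0015,0.026]
    - [0.029,0.0025,0.038]
    - [0.041,0.0035,0.0485]
    - [0.054,0.0045,0.0575]
  twist:
    - [0,0,0]
    - [0,0,0]
    - [0,0,0]
    - [0,0,0]
    - [0,0,0]

```text
clock: 4.82
tcp_pos: [0.5068, 0.2525, 0.1574]
ee_rot: [0.678, 0.735, -0.005, -0.002]
force: [-9.2, -1.6, 9.9]
finger_gap: 0.0073
```

move_arm:
  delta_pos:
    - [0,0,0]
  twist:
    - [0,0,0]

```text
clock: 4.9
tcp_pos: [0.5098, 0.2528, 0.159]
ee_rot: [0.679, 0.734, -0.003, -0.001]
force: [-11.1, -3.6, 16.2]
finger_gap: 0.0067
```

The reaction is about 20 N radially outward, meaning my arc is slightly small. I'll back off outward a little.

move_arm:
  delta_pos:
    - [-0.001,0,0.002]
    - [-0.001,0,0.002]
    - [-0.001,0,0.002]
  twist:
    - [0,0,0]
    - [0,0,0]
    - [0,0,0]

```text
clock: 5.15
tcp_pos: [0.5097, 0.2529, 0.1592]
ee_rot: [0.679, 0.734, -0.001, -0.0]
force: [-4.4, -1.6, 3.7]
finger_gap: 0.007
```

```bash
python3 - <<'E'
from plant import get_obs, read_camera
import cv2,numpy as np
print(get_obs()["tcp_pos"],get_obs()["force"],get_obs()["finger_gap"])
a=[cv2.resize(read_camera(n)["color"][s][:,:,::-1],(390,390)) for n,s in(("top",np.s_[130:270,80:220]),("side",np.s_[200:370,90:260]))]
cv2.imwrite("pics/lift2.png",np.hstack(a))
E
```

```text
[0.50969791 0.25287555 0.15920251] [-4.43499109 -1.63229735  3.74493475] 0.007047388532443304
```

View pics/lift2.png

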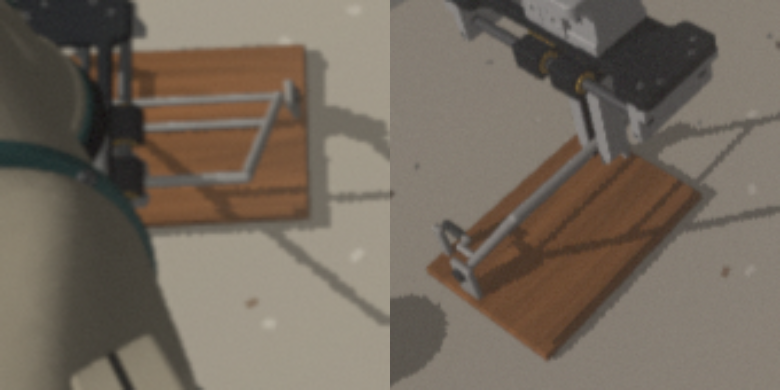

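The base is still in place and the force is small. I'll continue in finer pieces.

move_arm:
  delta_pos:
    - [0.006,0.0005,0.0035]
    - [0.012,0.001,0.007]
    - [0.019,0.0015,0.0105]
    - [0.026,0.002,0.013]
    - [0.026,0.002,0.013]
  twist:
    - [0,0,0]
    - [0,0,0]
    - [0,0,0]
    - [0,0,0]
    - [0,0,0]

```text
clock: 5.67
tcp_pos: [0.5399, 0.2555, 0.1739]
ee_rot: [0.68, 0.734, 0.001, 0.001]
force: [-1.9, -2.4, 6.3]
finger_gap: 0.0067
```

move_arm:
  delta_pos:
    - [0.0075,0.0005,0.003]
    - [0.015,0.001,0.005]
    - [0.023,0.002,0.007]
    - [0.031,0.0025,0.0085]
    - [0.031,0.0025,0.0085]
  twist:
    - [0,0,0]
    - [0,0,0]
    - [0,0,0]
    - [0,0,0]
    - [0,0,0]

```text
clock: 6.08
tcp_pos: [0.5713, 0.2581, 0.182]
ee_rot: [0.68, 0.734, 0.002, 0.001]
force: [-0.2, -1.9, 4.7]
finger_gap: 0.007
```

move_arm:
  delta_pos:
    - [0.008,0.0005,0.0015]
    - [0.016,0.0015,0.0025]
    - [0.024,0.002,0.0027]
    - [0.032,0.0025,0.0025]
    - [0.032,0.0025,0.0025]
  twist:
    - [0,0,0]
    - [0,0,0]
    - [0,0,0]
    - [0,0,0]
    - [0,0,0]

```text
clock: 6.5
tcp_pos: [0.6024, 0.2606, 0.1837]
ee_rot: [0.679, 0.734, 0.001, 0.0]
force: [0.7, -1.5, 1.9]
finger_gap: 0.0068
```

move_arm:
  delta_pos:
    - [0.008,0.0005,-0.0007]
    - [0.016,0.0015,-0.0015]
    - [0.023,0.002,-0.003]
    - [0.03,0.0025,-0.0045]
    - [0.03,0.0025,-0.0045]
  twist:
    - [0,0,0]
    - [0,0,0]
    - [0,0,0]
    - [0,0,0]
    - [0,0,0]

```text
clock: 6.92
tcp_pos: [0.6322, 0.2631, 0.1792]
ee_rot: [0.679, 0.734, 0.001, 0.0]
force: [1.0, -2.2, 3.1]
finger_gap: 0.0073
```

```bash
python3 - <<'E'
from plant import get_obs, read_camera
import cv2,numpy as np
print(get_obs()["tcp_pos"],get_obs()["force"],get_obs()["finger_gap"])
a=[cv2.resize(read_camera(n)["color"][s][:,:,::-1],(390,390)) for n,s in(("top",np.s_[90:230,80:220]),("side",np.s_[190:360,70:240]))]
cv2.imwrite("pics/lift3.png",np.hstack(a))
E
```

```text
[0.63218957 0.26314101 0.17921606] [ 0.99180077 -2.2304471   3.07306086] 0.007293382880617201
```

View pics/lift3.png

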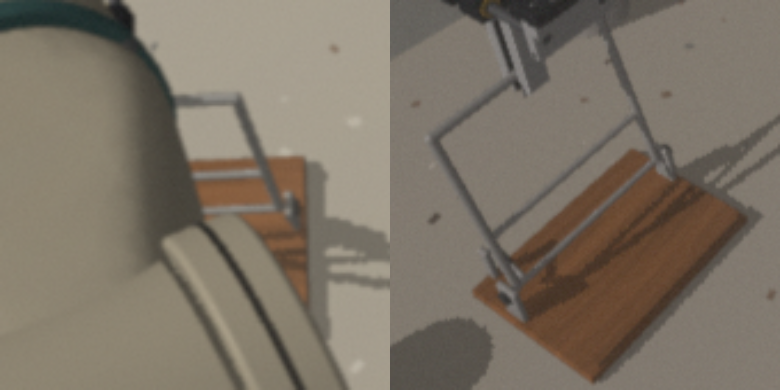

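The back is now at about 1.8 rad. One more small step to the stop.

move_arm:
  delta_pos:
    - [0.006,0.0005,-0.0015]
    - [0.012,0.001,-0.0035]
    - [0.012,0.001,-0.0035]
  twist:
    - [0,0,0]
    - [0,0,0]
    - [0,0,0]

```text
clock: 7.27
tcp_pos: [0.6437, 0.2641, 0.1759]
ee_rot: [0.679, 0.734, 0.001, 0.0]
force: [1.5, -1.6, 3.6]
finger_gap: 0.0067
```

move_arm:
  delta_pos:
    - [0,0,0]
    - [0,0,0]
    - [0,0,0]
    - [0,0,0]
    - [0,0,0]
  twist:
    - [0,0,0]
    - [0,0,0]
    - [0,0,0]
    - [0,0,0]
    - [0,0,0]
  claw: 0.05

```text
clock: 7.68
tcp_pos: [0.6413, 0.2646, 0.1758]
ee_rot: [0.679, 0.734, -0.0, -0.001]
force: [-0.6, 0.6, -0.2]
finger_gap: 0.037
```

move_arm:
  delta_pos:
    - [0,0,0.015]
    - [0,0,0.035]
    - [0,0,0.06]
    - [0,0,0.085]
    - [0,0,0.11]
  twist:
    - [0,0,0]
    - [0,0,0]
    - [0,0,0]
    - [0,0,0]
    - [0,0,0]

```text
clock: 8.1
tcp_pos: [0.6414, 0.2643, 0.287]
ee_rot: [0.679, 0.734, -0.0, -0.0]
force: [-0.2, 0.1, -0.5]
finger_gap: 0.0498
```

move_arm:
  delta_pos:
    - [0,-0.04,0]
    - [-0.01,-0.08,0]
    - [-0.02,-0.12,0]
    - [-0.03,-0.16,0]
    - [-0.04,-0.2,0]
  twist:
    - [0,0,0]
    - [0,0,0]
    - [0,0,0]
    - [0,0,0]
    - [0,0,0]

```text
clock: 8.52
tcp_pos: [0.601, 0.0627, 0.286]
ee_rot: [0.679, 0.734, -0.0, -0.0]
force: [1.0, -0.6, -0.2]
finger_gap: 0.0499
```

move_arm:
  delta_pos:
    - [-0.02,-0.03,0]
    - [-0.04,-0.06,0]
    - [-0.06,-0.09,0]
    - [-0.08,-0.12,0]
    - [-0.08,-0.12,0]
  twist:
    - [0,0,0]
    - [0,0,0]
    - [0,0,0]
    - [0,0,0]
    - [0,0,0]

```text
clock: 8.93
tcp_pos: [0.5178, -0.0634, 0.2859]
ee_rot: [0.682, 0.731, -0.003, 0.0]
force: [-1.0, -0.7, -0.6]
finger_gap: 0.0501
```

```bash
python3 - <<'E'
from plant import get_obs, read_camera
import cv2,numpy as np
print(get_obs()["tcp_pos"],get_obs()["force"],get_obs()["finger_gap"])
for n in("top","side"):
    c=read_camera(n);np.savez(f"{n}1.npz",**c);cv2.imwrite(f"pics/{n}1.png",c["color"][:,:,::-1])
E
```

```text
[ 0.51778793 -0.0633893   0.28588419] [-1.01849559 -0.67555886 -0.61290245] 0.050081171691638726
```

View pics/top1.png

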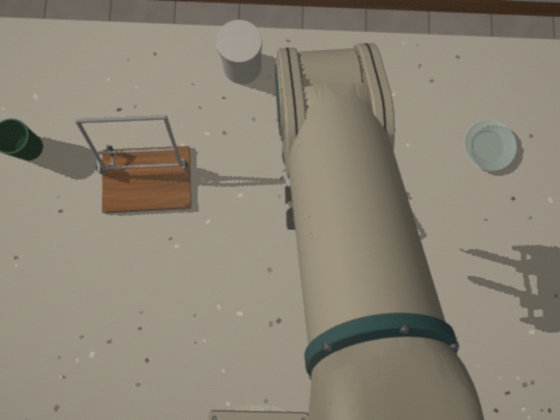

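View pics/side1.png

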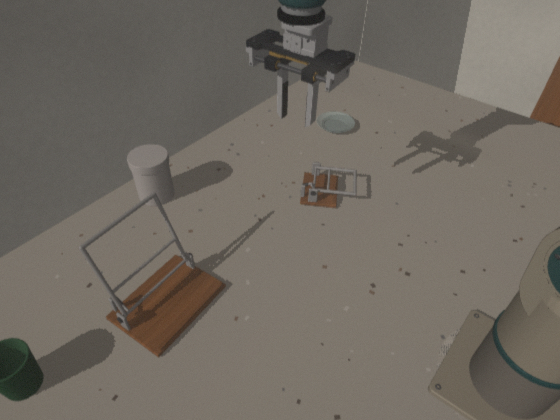

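The wire back stands open, leaning away. In the top view its end bar runs from (80,122) to (165,118), and the small stand is unchanged in the side view. Next I'll check the angle numerically.

```bash
python3 - <<'E'
import numpy as np,cv2
from h import ray
t=np.load("top1.npz");s=np.load("side1.npz")
A=[]
for c in (t,s):
    R=c["R"];A.append((c,-R.T@c["t"]))
def tri(p,q):
    M=[];b=[]
    for (c,o),(u,v) in zip(A,(p,q)):
        d=c["R"].T@np.array([(u-c["cx"])/c["fx"],(v-c["cy"])/c["fy"],1]);d/=np.linalg.norm(d);P=np.eye(3)-np.outer(d,d);M.append(P);b.append(P@o)
    return np.linalg.lstsq(np.vstack(M),np.hstack(b),rcond=None)[0]
L=tri((80,122),(86,246));Rr=tri((165,118),(155,200));print(L,Rr,np.linalg.norm(L-Rr))
m=(L+Rr)/2;h=np.array([.596,.262,.042]);d=m-h;dx=d@[.9966,.082,0]
print(m,"angle",np.arctan2(d[2],-dx),np.hypot(dx,d[2]))
for f in("top0.npz","top1.npz"):
    t=np.load(f);hsv=cv2.cvtColor(t["color"],cv2.COLOR_RGB2HSV)
    w=((hsv[...,1]>110)&(hsv[...,0]<20)).astype(np.uint8);w[:100]=0;w[:,230:]=0
    w=cv2.morphologyEx(w,cv2.MORPH_CLOSE,np.ones((7,7)));print(cv2.minAreaRect(np.argwhere(w)[:,::-1].astype(np.float32)))
a=np.load("side0.npz")["color"];b=s["color"];print("small diff",np.abs(a[155:215,290:375].astype(int)-b[155:215,290:375]).mean())
E
```

```text
[0.63684281 0.34165075 0.19484969] [0.65386898 0.19057261 0.18110049] 0.15265495719084798
[0.64535589 0.26611168 0.18797509] angle 1.8978820081332293 0.15414758264965567
((146.79676818847656, 178.43516540527344), (61.47320556640625, 85.34339141845703), 87.1375961303711)
((145.5080108642578, 179.14105224609375), (60.50691604614258, 88.48099517822266), 86.76029968261719)
small diff 2.339673202614379
```

The measured angle is 1.90 rad, the base has moved about 1 px at most, and the small stand is unchanged. Handing in.

```bash
python3 -c "
from plant import ticket
print(ticket.sign_off())"
```

```text
the job is handed in; nothing more can be done
None
```

The larger stand is open and the job is handed in, at about 9 s on the robot's clock. I pinched its end bar from above, swung it along the hinge arc to the stop, then released it and moved the arm clear.

**Checks after release:**
- **Back angle:** triangulating the bar from both cameras gives about 1.90 rad, which is fully open. The bar-to-hinge distance came out at 154 mm instead of 160 mm, and the bar length at 153 mm instead of 160 mm. I put that down to reading the bar's ends off the pictures by eye.
- **Base:** it stands flat, within about 1 pixel (2–3 mm) of where it was.
- **Small stand:** it is still folded and in place in the side view. The arm hid it from the top camera.
- **Forces:** halfway up, my arc was slightly too tight and the tool force reached about 20 N. I corrected it with a small outward shift, and readings stayed below about 7 N afterwards.

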